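Angle a bar past the bench stop into the stock bay

TASK

Put the loose aluminium bar away in the wooden stock bay by pushing it along the counter with the fingertips: angle it so that one end goes in behind the steel post, then push the other end in, until the whole bar lies flat along the back rail, touching it or nearly so. The bar must stay on the counter: do not pick it up, lift it or roll it over. Leave the things standing around where they are, and take the hand away at the end.

Things in the scene. Friction and masses are not known exactly. Their poses are not given: they have to be found in the camera images.
- bar: loose plain aluminium bar lying on the counter, 200 mm long (its y axis), 24 mm wide (its x axis), 22 mm high, 0.2 to 0.4 kg; origin at the centre of its underside. It slides on the counter with ordinary friction.
- bar_end_a (a point): centre of the bar's end face at its +y end, 11 mm above its underside
- bar_end_b (a point): centre of the bar's end face at its -y end, 11 mm above its underside
- bay: fixed three-sided wooden stock bay without a floor, open at the top and at the front, toward the robot. Origin on the counter at the middle of the open mouth; its x axis points into the bay (away from the robot), its y axis along the bay's length. Inside it is 224 mm long (y from -112 to +112 mm) and 55 mm deep (x from 0 at the mouth to 55 mm at the back rail); the rails are 14 mm thick and 30 mm high.
- post: fixed round steel bench stop, 16 mm in diameter, 60 mm high, standing up from the counter; origin on its axis at the counter. It stands in front of the bay's mouth, its axis about 30 mm before it and about 75 mm to the left or to the right of the middle; it blocks the bar from going straight in. On the other side is an empty socket, flush with the counter, that blocks nothing.
- size_cone: beech ring-sizing cone standing on its foot, 60 mm wide, 172 mm high; a loose bystander, origin at the centre of its underside
- flux_jar: small brown jar with a black ribbed cap, 47 mm wide, 77 mm high; a loose bystander, origin at the centre of its underside
- solder_spool: white wire spool standing on its flange, 50 mm wide, 34 mm high; a loose bystander, origin at the centre of its underside
- dapping_block: brass-coloured 45 mm cube with round hollows; a loose bystander, origin at the centre of its underside
- hammer_cross: hammer with a wooden handle lying flat, 71 x 234 x 26 mm; a loose bystander, origin at the centre of its underside
- pliers_1: pliers lying flat, 46 x 141 x 13 mm; a loose bystander, origin at the centre of its underside

How it is judged:
On the way:
1. the bar stands at an angle, one end inside the bay and the other still out in front of it (((x of bar_end_a in the frame of bay above 0.004 m and x of bar_end_b in the frame of bay below -0.015 m) or (x of bar_end_b in the frame of bay above 0.004 m and x of bar_end_a in the frame of bay below -0.015 m))), for 0.05 s.
At the end, for the whole second after the job is handed in: The bar lies at rest, flat on the counter, wholly inside the bay, with both ends within 8 mm of touching the back rail (each end's centre more than 35 mm into the bay; touching is 43 mm) (x of bar_end_a in the frame of bay between 0.035 and 0.047 m and x of bar_end_b in the frame of bay between 0.035 and 0.047 m and y of bar_end_a in the frame of bay between -0.115 and 0.115 m and y of bar_end_b in the frame of bay between -0.115 and 0.115 m and height (world z) of bar below 0.004 m and angle between bar's own z axis and vertical below 0.1 rad and linear speed of bar below 0.01 m/s).
It fails at once if the bar is lifted off the counter (12 mm or more) (height (world z) of bar above 0.012 m).
It fails at once if the bar is tipped or rolled over (angle between bar's own z axis and vertical above 0.3 rad).
It fails at once if one of the things standing around is moved more than 20 mm (distance of any of size_cone, flux_jar, solder_spool, dapping_block, hammer_cross, pliers_1 from where it was at the start of the episode above 0.02 m).
It also fails if it takes over 72 s, if anything falls off the work surface, if the arm or the gripper's body presses on something with over 40 N, if the wrist force passes 120 N, or if a joint passes its speed limit or range.

ROBOT

A 6-joint arm with a two-finger parallel gripper is mounted at the origin on a cart in front of the work surface, level with it; the furniture and walls round the work are solid. World frame = base frame: x ahead of the robot, y to its left, z up, the work surface at z = 0. Lengths are in m, angles in rad, forces in N, time in s.
With the tool pointing down it reaches from about 0.375 to 0.9 m from the base axis. Payload 3.1 kg.
Tool frame: the origin (TCP) lies between the finger pads; the fingertips stand 8 mm ahead of it and the grasp point (between the pads) lies 11 mm behind it; z points along the fingers, y is the line along which they close (so a half turn about z gives the same grasp; the last joint's range is limited). The gripper opens to 87 mm and grips with 3 to 60 N. Pads are 19 mm wide; open, the fingers measure 117 mm over their backs; the gripper's body (75 mm by 190 mm) begins 51 mm behind the grasp point.
Start: joints at [-1.474, 0.527, 1.433, -0, 1.181, -0.178], TCP at [0.17, -0.601, 0.201] pointing down, gripper open.
Joint ranges: [-3.08, 3.08], [-0.75, 2.2], [0.22, 2.44], [-1.43, 4.57], [0, 2.65], [-2.85, 2.85]. Speed limits (rad/s): [2.79, 2.79, 3.14, 3.14, 3.14, 3.14].

INTERFACE

Orientations are given as a unit quaternion [x, y, z, w].
In Python, from rig import robot, vision, job gives the robot as it stands.
- The arm moves only by the shell command python3 -m handwheel 'ROWS' [OPENING] [FORCE]. ROWS is JSON, a list of rows, each a list of 4 numbers: the shift along the tool's x, y, z as a fraction of full scale, then the turn about the tool's z as a fraction of full scale. A call has 1 to 20 rows; each row is the pose to reach, as a shift and turn from the pose commanded when the call began, along the tool's axes at that moment, turning the shorter way round; what a row does not reach only later rows make up. Full scale, the value 1, is 300 mm for a shift and 2 pi rad for a turn. A row lasts 1/12 s, in which the tool goes at most 41.7 mm and 7.16 degrees, less where a joint would pass 70% of its speed; a pose out of reach is approached as far as the arm can. A call with a number of a shift or a turn outside -1 to 1 is refused whole. A call with a gripper value outside its range is refused whole. OPENING is the opening in per cent of the stroke, from 0 (shut) to 100 (fully open), set as the call begins (- or left out, the last holds). The fingers move at their own pace and stop on an object; FORCE is the grip in N (left out, the last holds). Time passes only in rows, so rows that repeat a pose let the fingers close. It gives the time, the measured TCP pose, the force, the opening and the grip force at its end, in the units of the state.
- robot.get_obs(): the state, without advancing time (a new reading comes with each control period).
- vision.camera(name): name is "side" or "top" or "wrist"; returns a dict with "frame" (420x560x3 uint8, red, green, blue), "K" (3x3 intrinsics, pixels), "cam_to_world" (4x4, takes a point from camera to world coordinates); the wrist camera has in their place "hand_eye" (4x4, takes a point from camera to tool coordinates, whose origin is the TCP and whose axes are the flange's). Camera axes: x right, y down, z forward; pixel columns grow to the right and rows downward; lengths in m; the calibration is good to about 2 mm. A picture is of the moment at which its call begins: read the wrist's pose just before it. There is no depth.
- job.hand_in(): hands the job in; it is judged then, once.
Trained networks look in the newest picture that a camera, given by its name, has taken for a name from the list of things; names that differ only in an ending like _2 or _b are one class to them, and where a whole thing is asked for, a point or a joint stands for the part that bears it (a point fixed in the world has none). Each returns a list of dicts, best first, with "conf" (0 to 1); they miss things now and then, are a little off and sometimes report something else, mostly with a low value. They report only what shows in the picture. A call takes as long as a camera call.
- vision.look_for(camera, label): "point" ([row, column] in pixels, amid what is visible of it).
- vision.outline_of(camera, label): "mask" (420x560 bool, what is visible of it) and "point" ([row, column] in pixels, amid what is visible of it).
The state is a dict: "time": time; "q": joint angles; "joint_velocities": joint speeds; "joint_torque": joint torques, N m; "position": TCP position; "tool_rot": TCP orientation; "ft_force": force on the tool from outside, world axes, zero at the start; "moment": the same for the moment, N m; "grip_width": finger opening in m; "grip_force": force on a finger pad.
Only numpy, scipy, OpenCV 4.12 (cv2) and the standard library are available. Lean on these libraries where they do the work, as an engineer would, in place of code of your own. Each camera call takes 0.05 s, during which the arm holds its last target. There are 200 camera calls.

## Working session

There is one attempt and no reset: what is moved stays moved. The work goes in short steps, Python scripts to look and compute and a shell command to move; the robot and the scene stay as the last step left them, time stands still between calls to the robot, and variables do not carry over. Pictures are saved under pics/ and viewed, at most 10 in all, crops included, and the job is handed in when it is done.

```bash
mkdir -p pics; python3 - <<'E'
from rig import robot,vision
import cv2,numpy as np
o=robot.get_obs();print(o['time'],o['position'],o['tool_rot'],o['grip_width'])
for c in('top','side'):
    r=vision.camera(c);cv2.imwrite(f'pics/{c}0.png',r['frame'][:,:,::-1]);print(c,r['K'].tolist(),np.round(r['cam_to_world'],4).tolist())
    for l in('bar','bay','post'):
        print(l,[(np.round(d['point']).tolist(),round(d['conf'],2)) for d in vision.look_for(c,l)[:3]])
E
```

```text
0.0 [ 0.17014046 -0.60057661  0.20006922] [ 9.90505419e-01  1.37469374e-01  2.76727414e-05 -1.08891421e-03] 0.08710495464020589
top [[449.8011873792819, 0.0, 280.57769132843055], [0.0, 449.8011873792819, 214.96622969043213], [0.0, 0.0, 1.0]] [[-0.0172, -0.9888, 0.1483, 0.3394], [-0.9998, 0.0178, 0.0023, 0.0508], [-0.0049, -0.1482, -0.9889, 1.3085], [0.0, 0.0, 0.0, 1.0]]
bar [([243.0, 235.0], 0.9)]
bay [([178.0, 245.0], 0.88)]
post []
side [[405.70273457511894, 0.0, 280.92723311682846], [0.0, 405.70273457511894, 208.82456404855188], [0.0, 0.0, 1.0]] [[-0.9434, -0.1972, 0.2668, 0.2345], [-0.3318, 0.5516, -0.7653, 0.8679], [0.0038, -0.8105, -0.5858, 0.6649], [0.0, 0.0, 0.0, 1.0]]
bar [([152.0, 306.0], 0.42)]
bay [([234.0, 225.0], 0.57), ([310.0, 198.0], 0.18)]
post [([250.0, 245.0], 0.46)]
```

View pics/top0.png

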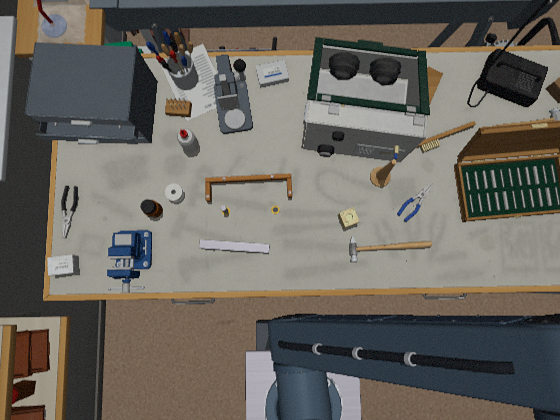

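View pics/side0.png

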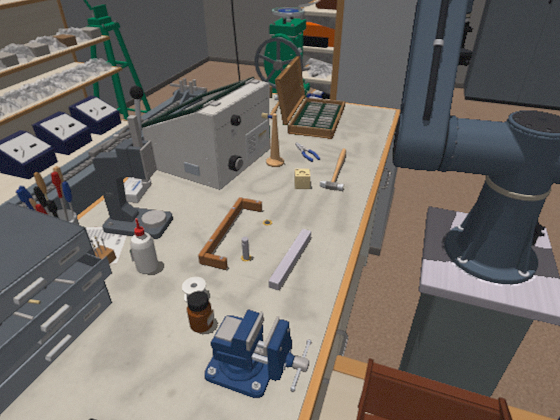

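The top view shows the bay (U, cols 205–292, row ~180), the post at about (row 211, col 225), i.e. on the robot's left, and the socket at (210, 275). The bar lies in front at rows 240–252, cols 200–269.

```bash
cat >h.py <<'E'
from rig import robot,vision
import cv2,numpy as np
def w(r,px,z):
    """pixels (col,row) -> world xy at height z"""
    px=np.atleast_2d(px).astype(float);T=r['cam_to_world']
    d=np.c_[px,np.ones(len(px))]@np.linalg.inv(r['K']).T@T[:3,:3].T
    return (T[:3,3]+d*((z-T[2,3])/d[:,2])[:,None])[:,:2]
def quad(r,mask,z):
    c=np.argwhere(mask)[:,::-1]
    p=w(r,c,z)*1000
    (cx,cy),(a,b),t=cv2.minAreaRect(p.astype(np.float32))
    return np.round(cv2.boxPoints(((cx,cy),(a,b),t)),1).tolist(),round(cx,1),round(cy,1),round(a,1),round(b,1),round(t,2)
def bar(c='top'):
    r=vision.camera(c);m=vision.outline_of(c,'bar')
    return (quad(r,m[0]['mask'],.022) if m else None),r
E
python3 - <<'E'
from h import *
b,r=bar();print('bar',b)
m=vision.outline_of('top','bay')[0]['mask'];print('bay',quad(r,m,.03))
for l in('post','size_cone','flux_jar','solder_spool','dapping_block','hammer_cross','pliers_1'):
    d=vision.outline_of('top',l)
    if d:
        print(l,round(d[0]['conf'],2),quad(r,d[0]['mask'],.02)[1:])
f=r['frame'][165:265,190:310,::-1];cv2.imwrite('pics/crop1.png',cv2.resize(f,None,fx=6,fy=6,interpolation=cv2.INTER_CUBIC))
E
```

```text
bar ([[425.5, 91.5999984741211], [455.29998779296875, 89.5999984741211], [468.8999938964844, 288.3999938964844], [439.20001220703125, 290.3999938964844]], 447.2, 190.0, 199.3, 29.8, 86.06)
bay ([[575.0, 274.0], [583.2999877929688, 19.899999618530273], [656.0, 22.299999237060547], [647.7000122070312, 276.3999938964844]], 615.5, 148.2, 72.7, 254.3, 1.87)
post 0.38 (551.6, 214.9, 23.4, 20.6, 88.97)
size_cone 0.82 (650.2, -253.2, 60.9, 92.0, 22.89)
flux_jar 0.6 (561.4, 430.2, 61.5, 46.6, 44.96)
solder_spool 0.49 (607.0, 362.3, 58.1, 46.5, 52.44)
dapping_block 0.64 (521.7, -140.9, 46.8, 52.5, 17.52)
hammer_cross 0.75 (424.4, -257.1, 228.9, 63.0, 86.68)
pliers_1 0.74 (619.1, 149.0, 76.1, 256.2, 1.87)
```

View pics/crop1.png

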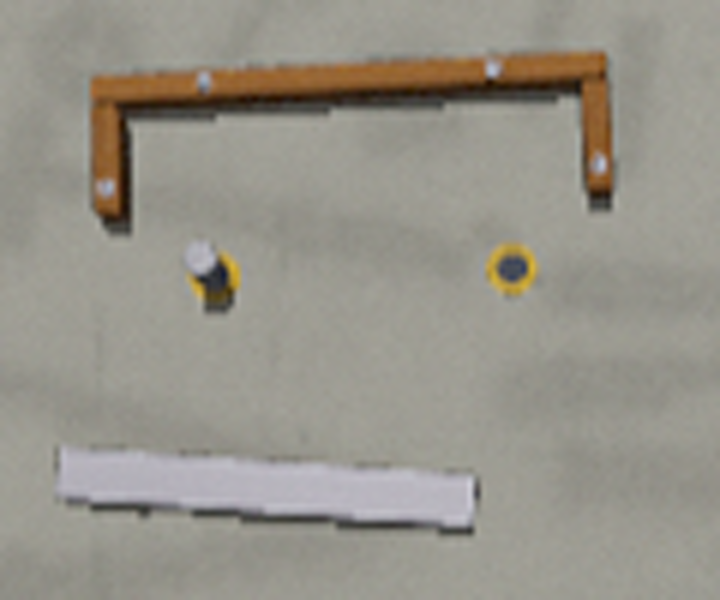

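```bash
cat >>h.py <<'E'
O=np.array([.5829,.1470]);A=np.radians(1.87)
R=np.array([[np.cos(A),-np.sin(A)],[np.sin(A),np.cos(A)]])
def tobay(p): return (np.atleast_2d(p)-O)@R
def toworld(p): return np.atleast_2d(p)@R.T+O
def go(x,y,z,phi=None,o=None):
    """fractions from present pose to world x,y,z, yaw phi(deg)"""
    from scipy.spatial.transform import Rotation as S
    o=o or robot.get_obs();M=S.from_quat(o['tool_rot']).as_matrix();p=np.array(o['position'])
    f=np.degrees(np.arctan2(M[1,0],M[0,0]))
    d=M.T@(np.array([x,y,z])-p)/.3
    t=0 if phi is None else -((phi-f+180)%360-180)/360
    return np.round([*d,t],3).tolist(),'rows>=',round(max(np.linalg.norm(d)*300/41.7,abs(t)*360/7.16),1),'yaw',round(f,1)
E
python3 - <<'E'
from h import *
r=vision.camera('top')
c=lambda x,y:[190+(x+.5)/6-.5,165+(y+.5)/6-.5]
print('post',tobay(w(r,[c(200,257)],.06))*1000,'socket',tobay(w(r,[c(512,268)],0))*1000)
print('bay corners',np.round(tobay(w(r,[c(92,78),c(606,53),c(93,212),c(612,190),c(122,104),c(582,83)],.03))*1000,1).tolist())
print('bar corners',np.round(tobay(w(r,[c(62,448),c(475,475),c(60,496),c(474,525)],.022))*1000,1).tolist())
print(go(.42,-.25,.15,60))
E
```

```text
post [[-29.62371741  69.66243215]] socket [[-32.4459503  -75.74747517]]
bay corners [[66.3, 123.1], [66.0, -126.7], [0.2, 124.3], [-1.8, -126.0], [52.7, 108.9], [51.7, -114.3]]
bar corners [[-112.3, 143.3], [-135.2, -53.5], [-135.2, 144.8], [-159.0, -51.9]]
([1.12, -0.9, 0.17, -0.123], 'rows>=', np.float64(10.4), 'yaw', np.float64(15.8))
```

```bash
sed -i 's/^O=.*;A/O=np.array([.5814,.1455]);A/' h.py
python3 -m handwheel '[[0.56,-0.45,0.08,0],[0.56,-0.45,0.08,0],[0.56,-0.45,0.08,0],[0.56,-0.45,0.08,0],[0.56,-0.45,0.08,0],[0.56,-0.45,0.08,0]]' 46
python3 -m handwheel '[[0.56,-0.45,0.08,0],[0.56,-0.45,0.08,0],[0.56,-0.45,0.08,0],[0.56,-0.45,0.08,0],[0.56,-0.45,0.08,0],[0.56,-0.45,0.08,0]]'
python3 -c "
from h import *
print(go(.446,.188,.08,85.5))"
```

```text
time: 1.45
position: [0.2969, -0.4186, 0.1762]
tool_rot: [0.99, 0.139, 0.0, -0.004]
ft_force: [-1.0, 0.5, 0.8]
grip_width: 0.0549
grip_force: 0.0
time: 1.95
position: [0.4217, -0.245, 0.1526]
tool_rot: [0.99, 0.14, -0.0, -0.002]
ft_force: [0.6, 0.3, 0.1]
grip_width: 0.0402
grip_force: 0.0
([0.478, -1.364, 0.246, -0.193], 'rows>=', np.float64(10.5), 'yaw', np.float64(16.1))
```

```bash

python3 -m handwheel '[[0.24,-0.7,0.1,-0.193],[0.24,-0.7,0.1,-0.193],[0.24,-0.7,0.1,-0.193],[0.24,-0.7,0.1,-0.193],[0.24,-0.7,0.1,-0.193],[0.24,-0.7,0.1,-0.193],[0.24,-0.7,0.1,-0.193],[0.24,-0.7,0.1,-0.193],[0.24,-0.7,0.1,-0.193],[0.24,-0.7,0.1,-0.193],[0.24,-0.7,0.1,-0.193]]'
python3 -c "
from h import *
print(go(.446,.188,.08,85.5))"
```

```text
time: 2.87
position: [0.4327, -0.029, 0.1233]
tool_rot: [0.735, 0.678, 0.0, 0.0]
ft_force: [-1.0, -0.2, 0.5]
grip_width: 0.0399
grip_force: 0.0
([0.725, -0.014, 0.144, -0.0], 'rows>=', np.float64(5.3), 'yaw', np.float64(85.4))
```

```bash

python3 -m handwheel '[[0.725,-0.014,0.05,0],[0.725,-0.014,0.05,0],[0.725,-0.014,0.05,0],[0.725,-0.014,0.05,0],[0.725,-0.014,0.05,0],[0.725,-0.014,0.05,0],[0.725,-0.014,0.05,0],[0.725,-0.014,0.05,0]]'
cat >>h.py <<'E'
def wristcam():
    from scipy.spatial.transform import Rotation as S
    o=robot.get_obs();r=vision.camera('wrist');T=np.eye(4);T[:3,:3]=S.from_quat(o['tool_rot']).as_matrix();T[:3,3]=o['position']
    r['cam_to_world']=T@r['hand_eye'];return r
E
python3 -c "
from h import *
r=wristcam();m=vision.outline_of('wrist','bar');print([quad(r,d['mask'],.022) for d in m[:1]])
cv2.imwrite('pics/w1.png',r['frame'][:,:,::-1])
print(go(.446,.188,.014,85.5))"
```

```text
time: 3.53
position: [0.4458, 0.1886, 0.108]
tool_rot: [0.735, 0.678, -0.0, 0.0]
ft_force: [-0.8, -0.5, 0.3]
grip_width: 0.0399
grip_force: 0.0
[([[425.20001220703125, 90.0999984741211], [449.0, 88.0], [466.0, 285.6000061035156], [442.29998779296875, 287.70001220703125]], 445.6, 187.9, 198.3, 23.8, 85.06)]
([0.002, 0.001, 0.314, -0.001], 'rows>=', np.float64(2.3), 'yaw', np.float64(85.2))
```

View pics/w1.png

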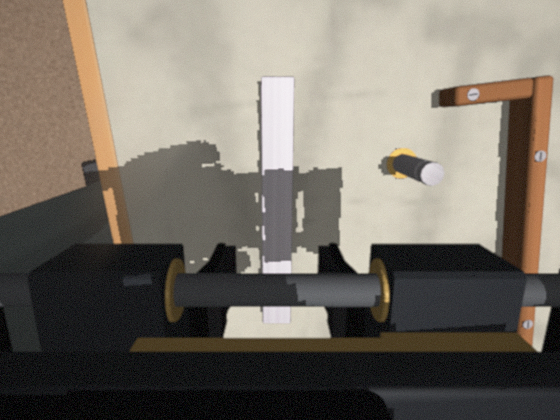

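The wrist view shows the bar (cols 262–293, rows 77–320) centred between the fingers, and the post top at (173, 431). The size and place agree with the top view.

```bash

python3 -m handwheel '[[0,0,0.1,0],[0,0,0.2,0],[0,0,0.27,0],[0,0,0.313,0],[0,0,0.313,0],[0,0,0.313,0]]' 46
python3 -m handwheel '[[0,0,0,0],[0,0,0,0],[0,0,0,0],[0,0,0,0.008],[0,0,0,0.018],[0,0,0,0.028],[0,0,0,0.038],[0,0,0,0.048],[0,0,0,0.058],[0,0,0,0.068],[0,0,0,0.078],[0,0,0,0.088],[0,0,0,0.098],[0,0,0,0.106],[0,0,0,0.114],[0,0,0,0.12],[0,0,0,0.12]]' 33
python3 -c "
from h import *
b,r=bar();print(b);p=np.array(b[0])/1000;print(tobay([b[1]/1000,b[2]/1000])*1000)
t=toworld([[-.0735,-.0165]])[0];print(t,go(*t,.014))"
```

```text
time: 4.13
position: [0.4457, 0.1872, 0.0139]
tool_rot: [0.737, 0.676, -0.001, -0.0]
ft_force: [0.2, 0.3, -0.4]
grip_width: 0.0396
grip_force: 0.0
time: 5.55
position: [0.4463, 0.1889, 0.015]
tool_rot: [0.933, 0.359, 0.001, 0.0]
ft_force: [0.5, 0.6, -0.8]
grip_width: 0.0286
grip_force: 0.0
([[426.0, 91.5999984741211], [451.70001220703125, 91.0999984741211], [452.70001220703125, 148.5], [427.0, 148.89999389648438]], 439.4, 120.0, 57.3, 25.8, 88.99)
[[-142.75648884  -20.85269515]]
[0.50847757 0.12661035] ([0.015, 0.293, 0.003, 0.0], 'rows>=', np.float64(2.1), 'yaw', np.float64(42.1))
```

```bash
python3 -c "
from h import *
a=vision.camera('top')['frame'];b=vision.camera('side')['frame']
f=lambda i:cv2.resize(i,(400,300),interpolation=cv2.INTER_CUBIC)
cv2.imwrite('pics/p2.png',np.hstack([f(a[140:290,180:380]),f(b[150:330,150:390])])[:,:,::-1])"
```

```text
(no output)
```

View pics/p2.png

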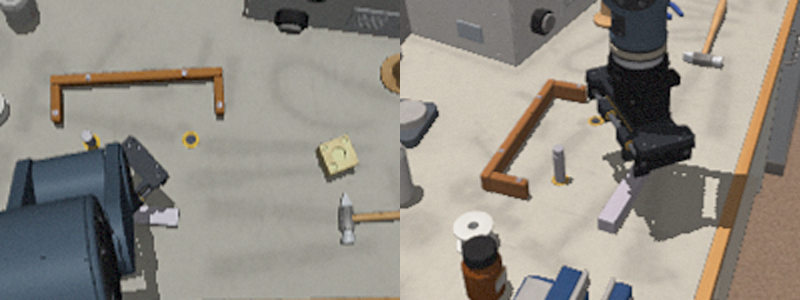

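The top half of the picture shows the bar's b end at about the old place, and the side half shows the a end still low-left at (600, 215). So the bar may hardly have turned; I'll check in the wrist view.

```bash
python3 -c "
from h import *
r=wristcam();m=vision.outline_of('wrist','bar');print([quad(r,d['mask'],.022) for d in m[:1]])
r2=vision.camera('side');m=vision.outline_of('side','bar');print([(d['conf'],quad(r2,d['mask'],.022)) for d in m[:1]])
cv2.imwrite('pics/w2.png',r['frame'][:,:,::-1])"
```

```text
[([[430.3999938964844, 150.3000030517578], [457.79998779296875, 147.89999389648438], [470.0, 285.1000061035156], [442.6000061035156, 287.5]], 450.2, 217.7, 137.8, 27.5, 84.92)]
[(0.59, ([[429.70001220703125, 181.10000610351562], [459.3999938964844, 179.39999389648438], [466.79998779296875, 304.0], [437.1000061035156, 305.79998779296875]], 448.3, 242.6, 124.9, 29.8, 86.62))]
```

View pics/w2.png

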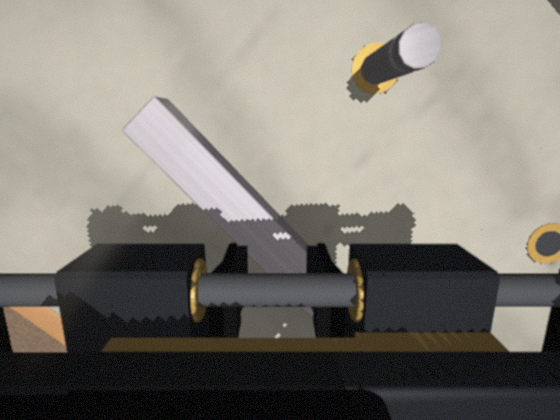

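```bash

python3 -m handwheel '[[0,0.015,0,0],[0,0.03,0,0],[0,0.045,0,0],[0,0.06,0,0],[0,0.06,0,0]]'
python3 -c "
from h import *
r=wristcam();m=vision.outline_of('wrist','bar');print([quad(r,d['mask'],.022) for d in m[:1]])
f=r['frame'][180:420,150:450,::-1];g=cv2.convertScaleAbs(f,alpha=2.5,beta=20)
cv2.imwrite('pics/w3.png',cv2.resize(g,(750,600)))"
```

```text
time: 6.37
position: [0.4592, 0.1746, 0.0142]
tool_rot: [0.934, 0.359, 0.001, 0.0]
ft_force: [-0.6, 0.5, 0.1]
grip_width: 0.0288
grip_force: 0.0
[([[428.1000061035156, 126.0], [458.0, 123.4000015258789], [472.20001220703125, 285.5], [442.29998779296875, 288.1000061035156]], 450.1, 205.8, 162.7, 30.0, 84.99)]
```

View pics/w3.png

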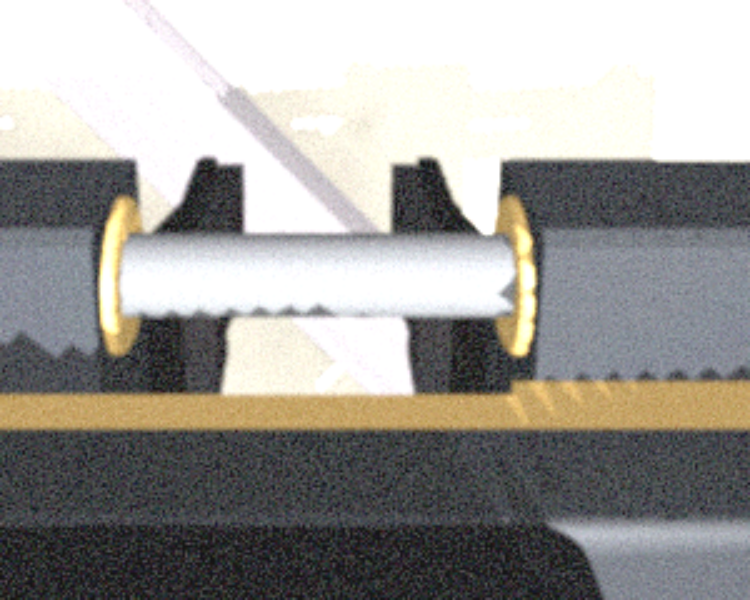

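The enhanced view shows the bar running diagonally under both fingers, unmoved and with no force. So the tips seem to ride above it. I'll check the tip depth with the hand–eye calibration.

```bash
python3 -c "
from h import *
r=wristcam();print(r['K'].tolist(),np.round(r['hand_eye'],4).tolist())
H=np.linalg.inv(r['hand_eye'])
for x in(-.0095,.0095):
  for z in(-.03,-.011,.008):
    out=[]
    for y in(-.0144,.0144):
        q=r['K']@(H@[x,y,z,1])[:3];out.append(np.round(q[:2]/q[2]).tolist())
    print(x,z,out)
o=robot.get_obs();print(o['position'],o['ft_force'],o['q'])
"
```

```text
[[353.8684243190676, 0.0, 276.608270344603], [0.0, 353.8684243190676, 211.5873086434991], [0.0, 0.0, 1.0]] [[-0.0009, -0.9674, -0.2533, 0.0687], [1.0, -0.0008, -0.0005, 0.0001], [0.0002, -0.2533, 0.9674, -0.1837], [0.0, 0.0, 0.0, 1.0]]
-0.0095 -0.03 [[246.0, 289.0], [307.0, 289.0]]
-0.0095 -0.011 [[249.0, 272.0], [304.0, 272.0]]
-0.0095 0.008 [[252.0, 258.0], [301.0, 258.0]]
0.0095 -0.03 [[245.0, 251.0], [308.0, 251.0]]
0.0095 -0.011 [[249.0, 238.0], [305.0, 238.0]]
0.0095 0.008 [[251.0, 227.0], [302.0, 227.0]]
[0.45780591 0.17518937 0.01410632] [0.10125789 0.06080331 0.50405643] [1.37016076e-01 6.73680186e-01 1.90965725e+00 9.69666935e-05
 5.58555649e-01 9.73690577e-01]
```

The visible fingers end at row ~243 with a 60 px gap. That puts the tips some 20 mm behind the TCP rather than 8 mm ahead, so they pass above the bar. I'll realign over the bar, then lower in small steps and watch the force.

```bash
python3 -c "
from h import *
print(go(.4456,.1879,.030,85.1))"
```

```text
([-0.002, -0.059, -0.053, -0.12], 'rows>=', np.float64(6.0), 'yaw', np.float64(42.1))
```

```bash

python3 -m handwheel '[[0,0,-0.053,0],[-0.002,-0.059,-0.053,-0.12],[-0.002,-0.059,-0.053,-0.12],[-0.002,-0.059,-0.053,-0.12],[-0.002,-0.059,-0.053,-0.12],[-0.002,-0.059,-0.053,-0.12],[-0.002,-0.059,-0.053,-0.12],[-0.002,-0.059,-0.053,-0.12],[-0.002,-0.059,-0.053,-0.12]]' 46
python3 -m handwheel '[[0,0,0.03,0],[0,0,0.053,0],[0,0,0.06,0],[0,0,0.067,0],[0,0,0.067,0]]'
python3 -m handwheel '[[0,0,0.007,0],[0,0,0.013,0],[0,0,0.013,0]]'
```

```text
time: 7.27
position: [0.4454, 0.1882, 0.0301]
tool_rot: [0.737, 0.676, -0.0, -0.0]
ft_force: [0.8, -0.0, 0.3]
grip_width: 0.04
grip_force: 0.0
time: 7.68
position: [0.445, 0.188, 0.0092]
tool_rot: [0.736, 0.677, -0.001, -0.0]
ft_force: [-0.7, -0.3, -0.0]
grip_width: 0.0398
grip_force: 0.0
time: 7.93
position: [0.4455, 0.1881, 0.0058]
tool_rot: [0.736, 0.677, -0.0, -0.0]
ft_force: [-0.3, 0.4, 0.3]
grip_width: 0.0396
grip_force: 0.0
```

```bash

python3 -m handwheel '[[0,0,0.01,0],[0,0,0.02,0],[0,0,0.02,0]]'
python3 -m handwheel '[[0,0,0.01,0],[0,0,0.02,0],[0,0,0.02,0]]'
python3 -m handwheel '[[0,0,0.01,0],[0,0,0.01,0]]'
```

```text
time: 8.18
position: [0.4453, 0.188, -0.0004]
tool_rot: [0.736, 0.677, -0.0, -0.0]
ft_force: [0.3, 0.0, -0.2]
grip_width: 0.0402
grip_force: 0.0
time: 8.43
position: [0.4453, 0.188, -0.0065]
tool_rot: [0.736, 0.677, -0.0, -0.0]
ft_force: [0.7, 0.1, -0.6]
grip_width: 0.0398
grip_force: 0.0
time: 8.6
position: [0.4454, 0.1881, -0.0093]
tool_rot: [0.736, 0.677, -0.0, -0.0]
ft_force: [-0.5, 0.4, 0.7]
grip_width: 0.0398
grip_force: 0.0
```

```bash

python3 -m handwheel '[[0,0,0.01,0],[0,0,0.01,0]]'
python3 -m handwheel '[[0,0,0.01,0],[0,0,0.01,0]]'
python3 -m handwheel '[[0,0,0.007,0],[0,0,0.007,0]]'
```

```text
time: 8.77
position: [0.4454, 0.1881, -0.0123]
tool_rot: [0.736, 0.677, -0.0, -0.0]
ft_force: [0.3, 0.2, -0.1]
grip_width: 0.0402
grip_force: 0.0
time: 8.93
position: [0.4454, 0.1881, -0.0153]
tool_rot: [0.736, 0.677, -0.0, -0.0]
ft_force: [0.5, -0.2, -0.2]
grip_width: 0.0397
grip_force: 0.0
time: 9.1
position: [0.4454, 0.1881, -0.0173]
tool_rot: [0.736, 0.677, -0.0, -0.0]
ft_force: [-0.7, 0.6, 0.3]
grip_width: 0.0399
grip_force: 0.0
```

```bash

python3 -m handwheel '[[0,0,0,0],[0,0,0,0],[0,0,0,0],[0,0,0,0.01],[0,0,0,0.02],[0,0,0,0.03],[0,0,0,0.04],[0,0,0,0.05],[0,0,0,0.05]]' 33
python3 -c "
from h import *
r=wristcam();m=vision.outline_of('wrist','bar');print([quad(r,d['mask'],.022) for d in m[:1]],robot.get_obs()['moment'])
a=r['frame'];b=vision.camera('side')['frame'][130:280,200:400]
cv2.imwrite('pics/p4.png',np.hstack([cv2.resize(cv2.convertScaleAbs(i,alpha=1.5),(400,300),interpolation=cv2.INTER_CUBIC) for i in(a,b)])[:,:,::-1])"
```

```text
time: 9.85
position: [0.4457, 0.1881, -0.0169]
tool_rot: [0.833, 0.554, 0.0, 0.0]
ft_force: [0.4, 0.5, 0.4]
grip_width: 0.0285
grip_force: 0.6
[([[427.8999938964844, 158.10000610351562], [452.5, 153.8000030517578], [475.1000061035156, 283.20001220703125], [450.5, 287.5]], 451.5, 220.7, 131.3, 24.9, 80.08)] [-0.0872073  -0.14477946  0.01610165]
```

View pics/p4.png

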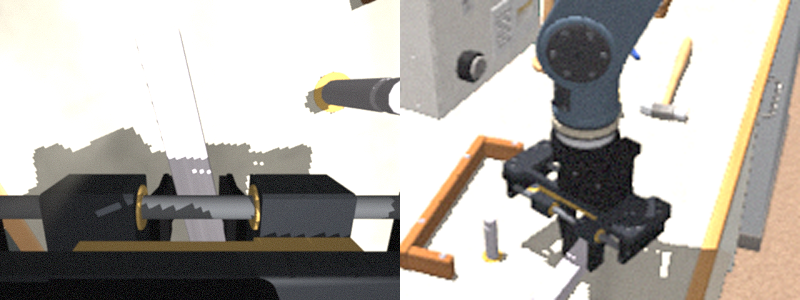

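The fingers now straddle the bar and turn it: it is at 80°, lagging the hand at 67°. The hand sits about 26 mm lower than the sheet implies, so I'll keep its body clear of the post. I'll tighten the cage slightly and turn on.

```bash

python3 -m handwheel '[[0,0,-0.008,0],[0,0,-0.008,0],[0,0,-0.008,0.01],[0,0,-0.008,0.02],[0,0,-0.008,0.03],[0,0,-0.008,0.04],[0,0,-0.008,0.05],[0,0,-0.008,0.06],[0,0,-0.008,0.07],[0,0,-0.008,0.073],[0,0,-0.008,0.073]]' 30 5
python3 -c "
from h import *
r=wristcam();m=vision.outline_of('wrist','bar');q=quad(r,m[0]['mask'],.022);print(q,np.round(tobay(np.array(q[0])/1000)*1000,1).tolist(),robot.get_obs()['moment'])
t=toworld([[-.0735,-.0165]])[0];print(t,tobay(robot.get_obs()['position'][:2]),go(*t,-.0145,46.9))"
```

```text
time: 10.92
position: [0.4455, 0.1881, -0.0145]
tool_rot: [0.936, 0.351, 0.0, 0.0]
ft_force: [0.3, -0.7, 1.4]
grip_width: 0.027
grip_force: 4.8
([[415.20001220703125, 170.60000610351562], [434.0, 155.0], [518.0, 256.29998779296875], [499.20001220703125, 271.8999938964844]], 466.6, 213.4, 131.6, 24.4, 50.3) [[-165.3, 30.5], [-147.0, 14.3], [-59.8, 112.8], [-78.0, 129.0]] [-0.00416399 -0.01179777  0.0515435 ]
[0.50847757 0.12661035] [[-0.13439924  0.04700269]] ([0.023, 0.292, -0.0, -0.016], 'rows>=', np.float64(2.1), 'yaw', np.float64(41.1))
```

```bash

python3 -m handwheel '[[0,0,0,0.01],[0,0,0,0.02],[0,0,0,0.03],[0,0,0,0.04],[0,0,0,0.05],[0,0,0,0.06],[0,0,0,0.07],[0,0,0,0.08],[0,0,0,0.085],[0,0,0,0.085]]' 31
python3 -m handwheel '[[0,0.02,0,0],[0,0.04,0,0],[0,0.06,0,0],[0,0.08,0,0],[0,0.1,0,0],[0,0.12,0,0],[0,0.14,0,0],[0,0.16,0,0],[0,0.16,0,0]]'
cat >>h.py <<'E'
def wb(a_end=True):
    """bar in bay frame from wrist mask (a end visible): theta, a, centre (mm), tool in bay"""
    r=wristcam();m=vision.outline_of('wrist','bar')
    if not m: print('none');return
    q=quad(r,m[0]['mask'],.022);P=tobay(np.array(q[0])/1000)*1000
    e=sorted([(P[i],P[(i+1)%4]) for i in range(4)],key=lambda s:-np.linalg.norm(s[0]-s[1]))[0]
    u=e[1]-e[0];u/=np.linalg.norm(u);u*=np.sign(u[0]+u[1])
    s=P@u;i=np.argsort(s)[::-1];a=P[i[:2]].mean(0)
    o=robot.get_obs()
    print('dims',q[3],q[4],'theta',round(np.degrees(np.arctan2(u[0],u[1])),1),'a',a.round(1),'C',(a-100*u).round(1),'b',(a-200*u).round(1),'tool',(tobay(o['position'][:2])*1000).round(1),'z',round(o['position'][2],4))
E
python3 -c "
from h import *
wb();print(go(.45,.1,-.0145,50))"
```

```text
time: 11.85
position: [0.4457, 0.1881, -0.0145]
tool_rot: [0.996, 0.091, 0.0, 0.0]
ft_force: [-0.4, 0.4, 1.5]
grip_width: 0.0272
grip_force: 2.8
time: 12.6
position: [0.4544, 0.1395, -0.0147]
tool_rot: [0.996, 0.09, -0.0, 0.0]
ft_force: [-0.1, -0.0, 0.8]
grip_width: 0.0269
grip_force: 0.0
dims 129.4 24.1 theta 77.6 a [-31.8  19.4] C [-129.5   -2. ] b [-227.2  -23.5] tool [[-127.3   -1.2]] z -0.0148
([-0.038, 0.129, -0.001, -0.11], 'rows>=', np.float64(5.5), 'yaw', np.float64(10.4))
```

```bash

python3 -m handwheel '[[0,0,0,-0.012],[0,0,0,-0.024],[0,0,0,-0.036],[0,0,0,-0.048],[0,0,0,-0.06],[0,0,0,-0.072],[0,0,0,-0.084],[0,0,0,-0.096],[0,0,0,-0.108],[0,0,0,-0.12],[0,0,0,-0.123],[0,0,0,-0.123]]'
python3 -m handwheel '[[0,0.02,0,0],[0,0.04,0,0],[0,0.06,0,0],[0,0.08,0,0],[0,0.1,0,0],[0,0.12,0,0],[0,0.14,0,0],[0,0.16,0,0],[0,0.18,0,0],[0,0.195,0,0],[0,0.195,0,0]]'
python3 -c "
from h import *
wb()"
```

```text
time: 13.7
position: [0.454, 0.1408, -0.0148]
tool_rot: [0.888, 0.459, -0.0, -0.0]
ft_force: [0.7, 0.5, -1.8]
grip_width: 0.0273
grip_force: 1.2
time: 14.62
position: [0.5038, 0.1064, -0.0145]
tool_rot: [0.888, 0.459, 0.001, 0.001]
ft_force: [0.4, -0.7, -0.4]
grip_width: 0.0271
grip_force: 0.0
dims 131.4 24.1 theta 39.0 a [-16.9  41.6] C [-79.8 -36.1] b [-142.8 -113.8] tool [[-79.8 -36.1]] z -0.0145
```

The bar is at θ=39° and clear of the post by about 9 mm. Next I'll lift out and go behind end b with closed fingers.

```bash

python3 -m handwheel '[[0,0,0,0],[0,0,0,0],[0,0,-0.08,0],[0,0,-0.15,0],[0,0,-0.15,0]]' 46
python3 -c "
from h import *
u=np.array([.629,.777]);t=toworld((np.array([-142.8,-113.8])-22*u)/1000)[0];print(t,go(*t,.0305,52.9))"
```

```text
time: 15.13
position: [0.5042, 0.1073, 0.0332]
tool_rot: [0.888, 0.46, 0.003, 0.001]
ft_force: [0.8, 0.3, 0.4]
grip_width: 0.0396
grip_force: 0.0
[0.42911673 0.00956432] ([-0.411, -0.016, 0.007, 0.005], 'rows>=', np.float64(3.0), 'yaw', np.float64(54.7))
```

```bash

python3 -m handwheel '[[-0.13,-0.005,0,0.005],[-0.27,-0.01,0,0.005],[-0.411,-0.016,0,0.005],[-0.411,-0.016,0,0.005],[-0.411,-0.016,0.06,0.005],[-0.411,-0.016,0.12,0.005],[-0.411,-0.016,0.158,0.005],[-0.411,-0.016,0.158,0.005]]' 0
python3 -c "
from h import *
b,r=bar();print(b);b=np.array(b[0])/1000;print(tobay(b)*1000,tobay(robot.get_obs()['position'][:2]))
r=wristcam();m=vision.outline_of('wrist','bar');q=quad(r,m[0]['mask'],.022);print(q,tobay(np.array(q[0])/1000)*1000)"
```

```text
time: 15.8
position: [0.4258, 0.0094, -0.0189]
tool_rot: [0.895, 0.445, -0.001, -0.001]
ft_force: [-1.3, 0.4, 0.2]
grip_width: 0.0015
grip_force: 0.0
NoneTraceback (most recent call last):
  File "<string>", line 3, in <module>
    b,r=bar();print(b);b=np.array(b[0])/1000;print(tobay(b)*1000,tobay(robot.get_obs()['position'][:2]))
                                  ~^^^
TypeError: 'NoneType' object is not subscriptable
```

```bash

python3 -m handwheel '[[0.02,0,0,0],[0.04,0,0,0],[0.055,0,0,0],[0.07,0,0,0],[0.085,0,0,0],[0.1,0,0,0],[0.115,0,0,0],[0.13,0,0,0],[0.145,0,0,0],[0.16,0,0,0],[0.16,0,0,0]]'
python3 -c "
from h import *
wb()"
```

```text
time: 16.82
position: [0.4568, 0.0482, -0.0171]
tool_rot: [0.895, 0.445, 0.001, 0.0]
ft_force: [0.3, -0.1, 0.2]
grip_width: 0.0006
grip_force: 0.0
dims 100.0 24.6 theta 38.9 a [-57.2  -7.7] C [-120.   -85.6] b [-182.8 -163.4] tool [[-127.5  -93.5]] z -0.0172
```

```bash

python3 -m handwheel '[[0.015,0,0,0],[0.03,0,0,0],[0.045,0,0,0],[0.06,0,0,0],[0.075,0,0,0],[0.09,0,0,0],[0.105,0,0,0],[0.117,0,0,0],[0.117,0,0,0]]'
python3 -c "
from h import *
wb()
b,r=bar()
if b: print(tobay(np.array(b[0])/1000)*1000)
r=vision.camera('side');m=vision.outline_of('side','bar')
if m: print(m[0]['conf'],tobay(np.array(quad(r,m[0]['mask'],.022)[0])/1000)*1000)
cv2.imwrite('pics/p5.png',cv2.resize(r['frame'][150:290,180:370],(570,420),interpolation=cv2.INTER_CUBIC)[:,:,::-1])"
```

```text
time: 17.67
position: [0.4779, 0.0761, -0.017]
tool_rot: [0.895, 0.446, 0.001, 0.0]
ft_force: [-0.7, -0.4, 0.9]
grip_width: 0.0005
grip_force: 0.0
dims 99.1 24.1 theta 39.0 a [-35.2  19.6] C [-98.2 -58.1] b [-161.1 -135.9] tool [[-106.2  -66.3]] z -0.0169
[[  6.87486934  60.40783717]
 [ 28.571878    56.89795108]
 [ 35.82421873 101.28492331]
 [ 14.23039581 104.89149985]]
0.87 [[-125.16418966  -33.63356819]
 [ -84.90428041  -66.1646534 ]
 [  43.12319722   91.9417774 ]
 [   2.8665816   124.57280683]]
```

View pics/p5.png

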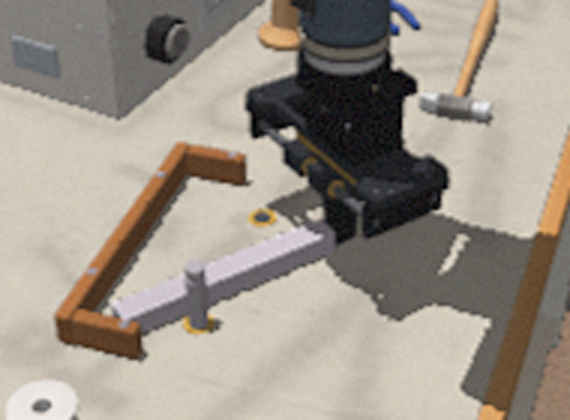

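Bar end a is behind the post, about 25 mm inside the bay near the left rail; end b is still out in front. Now to the front-left face near b.

```bash

python3 -m handwheel '[[-0.03,0,0,0],[-0.03,0,-0.1,0],[-0.03,0,-0.16,0],[-0.03,0,-0.16,0]]'
python3 -c "
from h import *
t=toworld([-.1045,-.0105])[0];print(t,go(*t,.0305,53))"
```

```text
time: 18.3
position: [0.4727, 0.0676, 0.0333]
tool_rot: [0.896, 0.445, 0.002, 0.001]
ft_force: [0.4, -0.1, 0.7]
grip_width: 0.0005
grip_force: 0.0
[0.47729829 0.13159556] ([0.179, -0.117, 0.009, -0.0], 'rows>=', np.float64(1.5), 'yaw', np.float64(52.9))
```

```bash

python3 -m handwheel '[[0.09,-0.117,0,0],[0.179,-0.117,0.009,0],[0.179,-0.117,0.08,0],[0.179,-0.117,0.156,0],[0.179,-0.117,0.156,0],[0.179,-0.117,0.156,0]]'
python3 -m handwheel '[[0,0.025,0,0],[0,0.05,0,-0.006],[0.002,0.075,0,-0.013],[0.004,0.1,0,-0.02],[0.005,0.118,0,-0.025],[0.008,0.142,0,-0.032],[0.01,0.166,0,-0.039],[0.012,0.19,0,-0.046],[0.014,0.215,0,-0.053],[0.014,0.215,0,-0.053]]'
python3 -c "
from h import *
wb()
b,r=bar()
if b: print(b[3:],tobay(np.array(b[0])/1000)*1000)
r=vision.camera('side');m=vision.outline_of('side','bar')
if m: print(m[0]['conf'],tobay(np.array(quad(r,m[0]['mask'],.022)[0])/1000)*1000)"
```

```text
time: 18.8
position: [0.4741, 0.1319, -0.017]
tool_rot: [0.895, 0.445, -0.002, -0.001]
ft_force: [0.3, 0.1, -0.1]
grip_width: 0.0003
grip_force: 0.0
time: 19.63
position: [0.5325, 0.0953, -0.0144]
tool_rot: [0.809, 0.587, 0.002, 0.001]
ft_force: [-0.2, -0.3, 0.9]
grip_width: 0.0005
grip_force: 0.0
dims 97.1 24.5 theta 16.2 a [ 0.8 52.3] C [-27.1 -43.8] b [ -54.9 -139.8] tool [[-52.2 -47.8]] z -0.0148
(36.3, 13.9, 77.49) [[  8.10399596  70.47307968]
 [ 21.59883314  67.03088482]
 [ 30.64981855 102.1542488 ]
 [ 17.15492037 105.59644565]]
0.69 [[-54.96523263 -50.13308251]
 [-18.38833591 -60.63224166]
 [ 29.25830215 105.50142694]
 [ -7.31859383 116.00060896]]
```

```bash

python3 -m handwheel '[[0.01,0.026,0,-0.01],[0.019,0.052,0,-0.02],[0.028,0.078,0,-0.03],[0.038,0.104,0,-0.04],[0.048,0.132,0,-0.05],[0.048,0.132,0,-0.05]]'
python3 -c "
from h import *
wb()
b,r=bar()
if b: print(b[3:],tobay(np.array(b[0])/1000)*1000)
print(go(*toworld([-.03,.012])[0],.03,91.9))"
```

```text
time: 20.43
position: [0.5735, 0.0983, -0.0158]
tool_rot: [0.707, 0.707, 0.001, 0.001]
ft_force: [0.2, 0.6, 0.2]
grip_width: 0.0003
grip_force: 0.0
dims 25.5 94.8 theta 1.9 a [14.6 63.6] C [ 11.4 -36.4] b [   8.1 -136.3] tool [[-11.2 -46.8]] z -0.0159
([0.194, -0.067, -0.153, -0.006], 'rows>=', np.float64(1.8), 'yaw', np.float64(89.9))
```

```bash

python3 -m handwheel '[[0,-0.04,0,-0.006],[0.06,-0.04,0,-0.006],[0.13,-0.04,0,-0.006],[0.19,-0.04,0,-0.006],[0.19,-0.02,0,-0.006],[0.19,0,0,-0.006],[0.19,0.02,0,-0.006],[0.19,0.04,0,-0.006],[0.19,0.06,0,-0.006],[0.19,0.07,0,-0.006],[0.19,0.07,0,-0.006]]'
python3 -c "
from h import *
wb()"
```

```text
time: 21.55
position: [0.5953, 0.1544, -0.0159]
tool_rot: [0.694, 0.72, 0.001, 0.001]
ft_force: [-0.7, 0.1, -0.1]
grip_width: 0.0008
grip_force: 0.0
dims 25.3 81.9 theta 0.1 a [ 34.  107.2] C [33.9  7.2] b [ 33.8 -92.8] tool [[13.5  8.8]] z -0.0158
```

```bash

python3 -m handwheel '[[0,0.01,0,0],[0,0.02,0,0],[0,0.025,0,0],[0,0.025,0,0]]'
python3 -m handwheel '[[0,0.006,0,0],[0,0.006,0,0]]'
python3 -c "
from h import *
wb()"
```

```text
time: 21.98
position: [0.601, 0.1555, -0.0159]
tool_rot: [0.694, 0.72, 0.0, 0.0]
ft_force: [-1.9, -0.1, -0.5]
grip_width: 0.0007
grip_force: 0.7
time: 22.15
position: [0.6026, 0.1556, -0.0159]
tool_rot: [0.694, 0.72, 0.0, 0.0]
ft_force: [-0.7, -0.1, -0.8]
grip_width: 0.0003
grip_force: 0.7
dims 25.4 81.5 theta -0.5 a [ 41.  107.8] C [41.8  7.8] b [ 42.6 -92.2] tool [[21.8  9.4]] z -0.016
```

```bash

python3 -m handwheel '[[0,0.006,0,0],[0,0.006,0,0]]'
python3 -m handwheel '[[0,0.005,0,0],[0,0.005,0,0]]'
```

```text
time: 22.42
position: [0.6035, 0.1557, -0.0159]
tool_rot: [0.694, 0.72, -0.0, -0.001]
ft_force: [-3.4, 0.5, 0.9]
grip_width: 0.0004
grip_force: 1.6
time: 22.58
position: [0.6034, 0.1557, -0.016]
tool_rot: [0.694, 0.72, -0.002, -0.002]
ft_force: [-6.2, -0.6, 3.5]
grip_width: 0.0003
grip_force: 2.9
```

Contact with the rail is firm (force rises, tool stopped). I'll back off, lift away and check.

```bash

python3 -m handwheel '[[0,-0.03,0,0],[0,-0.06,0,0],[0,-0.08,0,0],[-0.1,-0.08,0,0],[-0.15,-0.08,-0.05,0],[-0.15,-0.08,-0.15,0],[-0.15,-0.08,-0.25,0],[-0.15,-0.08,-0.35,0],[-0.15,-0.08,-0.45,0],[-0.15,-0.08,-0.45,0]]'
python3 -m handwheel '[[-0.2,-0.1,-0.1,0],[-0.4,-0.2,-0.1,0],[-0.6,-0.3,-0.1,0],[-0.8,-0.3,-0.1,0],[-0.95,-0.3,-0.1,0],[-0.95,-0.3,-0.1,0],[-0.95,-0.3,-0.1,0],[-0.95,-0.3,-0.1,0],[-0.95,-0.3,-0.1,0]]'
python3 -c "
from h import *
b,r=bar()
if b: print(b[3:],(tobay(np.array(b[0])/1000)*1000).round(1).tolist())
cv2.imwrite('pics/end.png',cv2.resize(r['frame'][150:270,170:330],(640,480),interpolation=cv2.INTER_CUBIC)[:,:,::-1])"
```

```text
time: 23.42
position: [0.5881, 0.1098, 0.1255]
tool_rot: [0.694, 0.72, 0.005, 0.005]
ft_force: [1.1, -0.6, 1.0]
grip_width: 0.0004
grip_force: 0.0
time: 24.17
position: [0.504, -0.1824, 0.1491]
tool_rot: [0.696, 0.718, -0.0, 0.001]
ft_force: [0.1, 0.5, -0.9]
grip_width: 0.0003
grip_force: 0.0
(30.3, 196.2, 0.49) [[30.4, 109.1], [25.7, -87.1], [56.0, -87.8], [60.7, 108.4]]
```

View pics/end.png

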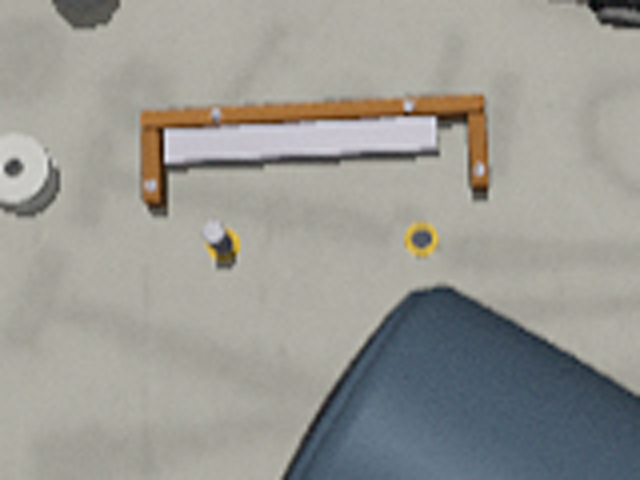

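The bar lies flat along the back rail (cols 163–436, rows 116–165 in the crop), with any gap at the right end about 2 mm, and the hand is clear.

```bash
python3 -c "
from rig import job
print(job.hand_in())"
```

```text
the job is handed in; nothing more can be done
None
```

The bar lies flat in the stock bay along the back rail (about 2 mm gap at most), the hand is clear, and I handed the job in at about 24 s; no verdict came back, and I didn't re-measure the bystanders.

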